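Set a spindle up in the vee block and clamp it

ROBOT

A 6-joint arm with a two-finger parallel gripper is mounted at the origin on a cart in front of the work surface, level with it; the furniture and walls round the work are solid. World frame = base frame: x ahead of the robot, y to its left, z up, the work surface at z = 0. Lengths are in mm, angles in rad, forces in N, time in s.
With the tool pointing down it reaches from about 325 to 850 mm from the base axis. Payload 15.5 kg.
Tool frame: the origin (TCP) lies at the very end of the fingers, on their centre line; the grasp point (between the pads) lies 19 mm behind it (r.tcp_to_grasp is the distance from the TCP to the grasp point, in mm); z points along the fingers, y is the line along which they close (so a half turn about z gives the same grasp; the last joint's range is limited). The gripper opens to 91 mm and grips with 3 to 60 N. Pads are 32 mm wide; open, the fingers measure 118 mm over their backs; the gripper's body (76 mm by 178 mm) begins 60 mm behind the grasp point.
Start: joints at [-1.383, 0.494, 1.345, -0, 1.302, -0.096], TCP at [174.405, -600.174, 213.915] pointing down, gripper open.
Joint ranges: [-2.91, 2.91], [-0.82, 2.16], [0.22, 2.67], [-1.22, 4.37], [0.12, 2.79], [-3.08, 3.08]. Speed limits (rad/s): [1.89, 1.89, 2.57, 3.01, 3.01, 3.01].

INTERFACE

Orientations are given as a unit quaternion [x, y, z, w].
In Python, from cell import r gives the robot as it stands.
- The arm moves only by the shell command python3 -m creep 'ROWS' [FORCE]. ROWS is JSON, one flat list of numbers, 5 for each row, row after row: the finger opening in mm, from 0 to 91.2, then the shift along the world's x, y, z in units of 40 mm (1.0 is 40 mm), then the turn about the world's z in units of 5 degrees (1.0 is 5 degrees). In form: [fingers, dx, dy, dz, turn, fingers, dx, dy, dz, turn, ...]. A call has 1 to 8 rows; each row shifts and turns the commanded pose from where the row before left it; what a row does not reach is not made up. A row lasts 1/12 s, in which the tool goes at most 41.7 mm and 7.16 degrees, less where a joint would pass 70% of its speed; a pose out of reach is approached as far as the arm can. A call is refused whole if a number of a shift passes 1 or a number of a turn 1, either way. A call with a gripper value outside its range is refused whole. The fingers move at their own pace and stop on an object; FORCE is the grip in N (left out, the last holds). Time passes only in rows, so rows that do not move let the fingers close. It gives the time, the measured TCP pose, the force, the opening and the grip force at its end, in the units of the state.
- r.sense(): the state, without advancing time (a new reading comes with each control period).
- r.snapshot(name): name is "scene" or "top" or "wrist"; returns the picture (400x640x3 uint8, blue, green, red); there is no depth.
- r.camera_info(name): a dict with "intrinsics" (3x3 intrinsics, pixels), "k1" (the pictures are not rectified: a ray, as slopes to the right and down, at radius r is drawn at 1 + k1 r^2 times it, then the intrinsics apply), "camera_from_world" (4x4, takes a point from world to camera coordinates). Camera axes: x right, y down, z forward; pixel columns grow to the right and rows downward; lengths in mm; the calibration is good to about 2 mm. A picture is of the moment at which its call begins: read the wrist's pose just before it. camera_info takes no time and is no camera call; for the wrist camera it gives the pose at the moment of the call.
- r.hand_in(): hands the job in; it is judged then, once.
The state is a dict: "time": time; "joint_pos": joint angles; "qd": joint speeds; "joint_torque": joint torques, N m; "position": TCP position; "tcp_rot": TCP orientation; "contact_force": force on the tool from outside, world axes, zero at the start; "ft_torque": the same for the moment, N m; "width": finger opening in mm; "grip_force": force on a finger pad.
Only numpy, scipy, OpenCV 4.12 (cv2) and the standard library are available. Lean on these libraries where they do the work, as an engineer would, in place of code of your own. Each camera call takes 0.05 s, during which the arm holds its last target. There are 200 camera calls.

TASK

Set the stirrer spindle - the aluminium shaft with the thin journal on one end, not the plain roller - up for its run-out check: swing the clamp arm up, lay the spindle on the loading ramp parallel to the vee, with its journal to the indicator's side and its thick part overhanging the block about equally at both ends, and let go of it. Then, with the clamp arm still up, push it so that it rolls up the ramp and into the vee (do not lower it into the vee from above), and leave it to centre itself there untouched before you swing the clamp arm fully down, press its pad firmly home on it and let go. Leave the roller and everything else on the bench where it stands.

Things in the scene. Friction and masses are not known exactly. Their poses are not given: they have to be found in the camera images.
- spindle_mid (a point): The spindle: plain aluminium, a thick part 36 mm in diameter and 90 mm long with a thinner journal (18 mm, 35 mm long) on ONE end, 125 mm overall, 0.2 to 0.4 kg. Starts lying on the worktop at any yaw. Point: centre of the thick part, on the axis. Its y runs along the spindle; the thick part is y = -45 to 45 mm, the journal -45 to -80. x and z turn as it rolls.
- journal_tip (a point): Free end of the spindle's journal, on its axis, 80 mm from spindle_mid.
- spindle: The spindle as a body, same axes as spindle_mid; the origin is on the surface of the thick part, 18 mm from the axis.
- roller_mid (a point): A spare roller of the same aluminium and diameter (36 mm), 100 mm long, plain with no journal: not the spindle, to be left alone. Point at its centre; axis along its y. Spindle and roller lie one on each side of the block and may be swapped.
- vee_block: Vee block fixture, fixed, at various places and yaws. Origin on the worktop below the bottom line of the vee; x points away from the loading side, y along the vee (left, seen from the loading side), z up. All offsets given for the fixture are in this frame, in mm. Base plate 10 high, x = -108 to 92, y = -45 to 45.
- vee_seat (a point): Where the spindle's axis lies when seated in the vee: x = 0, z = 40.5 in the block's frame. 90 degree vee along y, 70 wide (y = -35 to 35), bottom at x = 0, z = 15. Its front flank rises to the ramp's edge at x = -21, z = 36, its back flank to x = 45, z = 60 (a stop). Axes as the block's.
- ramp_rest (a point): Where the spindle's axis comes to rest on the loading ramp (x = -83, z = 50). The ramp is a plate 70 wide from the vee's front edge (x = -21, z = 36) out to x = -95, 4 degrees lower there (z = 31); it ends in a lip, x = -102 to -95, standing 5 above the plate. A round part laid on the ramp rolls back to lie along the lip.
- indicator (a point): Centre of the dial indicator that stands on the base at the right rear (x = 15 to 94, y = -92 to -32 with its foot; dial 44 wide, top at z = 70); its stylus points to -x at the place of the journal in the vee, y = -65.
- clamp_hinge (a point): Axis of the clamp arm's hinge (along the block's y, x = 62, z = 73), in a steel clevis at x = 49 to 75, y = -15 to 15, 84 high.
- clamp (a joint): Angle of the clamp arm: 0 = level, its rubber pad just touching the top of the seated spindle (-0.12 if nothing is under it); grows as it swings up and back; 1.57 = upright; stop at 1.6. Friction hinge (0.3 N m, about 3 N at the grip) that stays where it is left. The arm is 12 wide and 12 thick. It starts half lowered over the vee (0.06 to 0.5).
- clamp_grip (a point): Centre of the black barrel grip at the arm's free end, 100 mm from the hinge: a cylinder 24 mm in diameter and 26 long across the arm (along y). Held by its flat ends it turns between the fingers. At joint angle q it is at x = 62 - 100 cos q, z = 73 + 100 sin q in the block's frame.
- burette_stand: Fixed obstacle: burette stand, a white foot plate (about x = 0.47 to 0.63, y = -0.32 to -0.07 m) with a rod and two burettes up to 0.87 m high, overhanging the plate. The arm and wrist must be kept clear of it, passing on the robot's side.
- flask_100: Bystander, not to be disturbed: 100 ml conical flask, 64 mm wide, 105 tall. Origin at the centre of its underside.
- beaker_100: Bystander, not to be disturbed: small glass beaker, 58 mm wide, 70 tall. Origin at the centre of its underside.
- tape_roll: Bystander, not to be disturbed: roll of paper tape lying flat, 63 mm wide, 18 tall. Origin at the centre of its underside.
- reagent_amber: Bystander, not to be disturbed: amber glass reagent bottle with stopper, 62 mm wide, 125 tall. Origin at the centre of its underside.
- petri: Bystander, not to be disturbed: covered glass dish, 68 mm wide, 14 tall. Origin at the centre of its underside.
- bottle_ldpe: Bystander, not to be disturbed: square soft bottle, 60 mm wide, 120 tall. Origin at the centre of its underside.
- bottle_hdpe_250: Bystander, not to be disturbed: white plastic bottle with a blue cap, 61 mm wide, 125 tall. Origin at the centre of its underside.
There are look-alikes about, which are no part of the job. Leave any pink look-alike of the spindle alone.

How it is judged (in metres and radians):
On the way, in this order (a step that is already met when the one before it is completed fails the run):
1. the spindle lies on the loading ramp, let go, parallel to the vee and with its journal to the indicator's side (x of spindle_mid in the frame of vee_block between -0.1 and -0.025 m and y of spindle_mid in the frame of vee_block between -0.02 and 0.02 m and z of spindle_mid in the frame of vee_block between 0.044 and 0.057 m and angle between the y axis of spindle_mid and the y axis of vee_block, either way round below 0.08 rad and y of journal_tip in the frame of vee_block below -0.06 m and contact force between the fingers and spindle below 0.1 N), for 0.2 s.
2. the spindle has rolled into the vee and lies there centred and untouched, with the clamp arm still up (above 0.6 rad) (x of spindle_mid in the frame of vee_block between -0.004 and 0.004 m and y of spindle_mid in the frame of vee_block between -0.015 and 0.015 m and z of spindle_mid in the frame of vee_block between 0.0375 and 0.0435 m and angle between the y axis of spindle_mid and the y axis of vee_block, either way round below 0.08 rad and y of journal_tip in the frame of vee_block below -0.06 m and contact force between the fingers and spindle below 0.1 N and value of joint clamp above 0.6 rad and linear speed of spindle below 0.02 m/s), for 0.3 s.
At the end, for the whole second after the job is handed in: The spindle rests in the vee (axis within 4 mm of its middle plane, 37.5 to 43.5 mm up, within 0.08 rad), its thick part within 15 mm of the block's middle, journal on the indicator's side; the clamp arm is down on it (-0.05 to 0.03 rad), all at rest; roller within 20 mm of its start (x of spindle_mid in the frame of vee_block between -0.004 and 0.004 m and y of spindle_mid in the frame of vee_block between -0.015 and 0.015 m and z of spindle_mid in the frame of vee_block between 0.0375 and 0.0435 m and angle between the y axis of spindle_mid and the y axis of vee_block, either way round below 0.08 rad and y of journal_tip in the frame of vee_block below -0.06 m and value of joint clamp between -0.05 and 0.03 rad and velocity of joint clamp between -0.05 and 0.05 rad/s and linear speed of spindle below 0.01 m/s and distance of roller_mid from where it was at the start of the episode below 0.02 m); the robot touches nothing.
It fails at once if the spindle is lowered into the vee from above instead of being rolled in off the ramp (its axis over the vee, more than 64 mm and less than 120 mm above the worktop) (x of spindle_mid in the frame of vee_block between -0.012 and 0.05 m and y of spindle_mid in the frame of vee_block between -0.08 and 0.08 m and z of spindle_mid in the frame of vee_block between 0.064 and 0.12 m).
It fails at once if a bystander is pushed more than 30 mm or tipped more than 0.4 rad (distance of any of flask_100, beaker_100, tape_roll, reagent_amber, petri, bottle_ldpe, bottle_hdpe_250 from where it was at the start of the episode above 0.03 m or angle between any of flask_100, beaker_100, tape_roll, reagent_amber, petri, bottle_ldpe, bottle_hdpe_250's own z axis and vertical above 0.4 rad).
It fails at once if the spare roller is moved more than 20 mm (distance of roller_mid from where it was at the start of the episode above 0.02 m).
It also fails if it takes over 72 s, if anything falls off the work surface, if the arm or the gripper's body presses on something with over 40 N, if the wrist force passes 120 N, or if a joint passes its speed limit or range.

## Working session

There is one attempt and no reset: what is moved stays moved. The work goes in short steps, Python scripts to look and compute and a shell command to move; the robot and the scene stay as the last step left them, time stands still between calls to the robot, and variables do not carry over. Pictures are saved under pics/ and viewed, at most 13 in all, crops included, and the job is handed in when it is done.

```bash
ls; mkdir -p pics; python3 - <<'E'
from cell import r
import cv2
for n in("scene","top"):
    cv2.imwrite(f"pics/{n}0.png",r.snapshot(n)); c=r.camera_info(n); print(n,c)
s=r.sense();print(s['time'],s['position'],s['tcp_rot'],s['width'])
E
```

```text
pics
scene {'intrinsics': array([[490.93140572,   0.        , 310.77256118],
       [  0.        , 490.93140572, 198.32173596],
       [  0.        ,   0.        ,   1.        ]]), 'k1': -0.08525996197972388, 'camera_from_world': array([[-6.42735458e-01, -7.65939326e-01, -1.51023337e-02,
         3.85314486e+02],
       [-5.83010000e-01,  5.01829497e-01, -6.38957351e-01,
         3.15059257e+02],
       [ 4.96981359e-01, -4.01875734e-01, -7.69093897e-01,
         1.40658172e+03],
       [ 0.00000000e+00,  0.00000000e+00,  0.00000000e+00,
         1.00000000e+00]])}
top {'intrinsics': array([[491.2668363 ,   0.        , 319.86432297],
       [  0.        , 491.2668363 , 194.18808927],
       [  0.        ,   0.        ,   1.        ]]), 'k1': -0.040885471392070036, 'camera_from_world': array([[ 2.70370827e-02, -9.99509328e-01, -1.58145477e-02,
         7.49883748e+01],
       [-9.88034151e-01, -2.43168374e-02, -1.52306295e-01,
         5.01854241e+02],
       [ 1.51847002e-01,  1.97432311e-02, -9.88206807e-01,
         1.60066151e+03],
       [ 0.00000000e+00,  0.00000000e+00,  0.00000000e+00,
         1.00000000e+00]])}
0.1 [ 174.34022735 -599.86009776  213.39307555] [ 9.90018333e-01  1.40937579e-01 -3.78944410e-05 -5.44998607e-04] 90.65109738835623
```

View pics/top0.png

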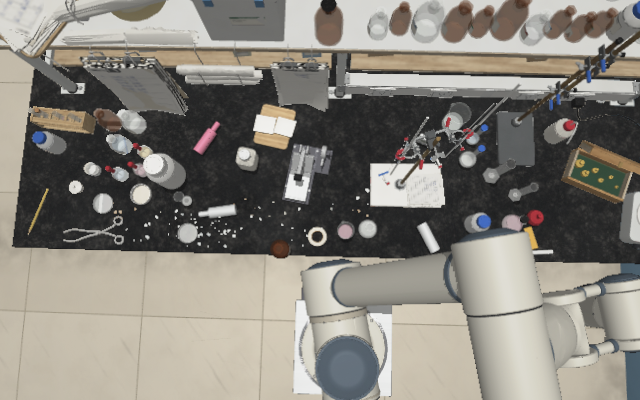

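View pics/scene0.png

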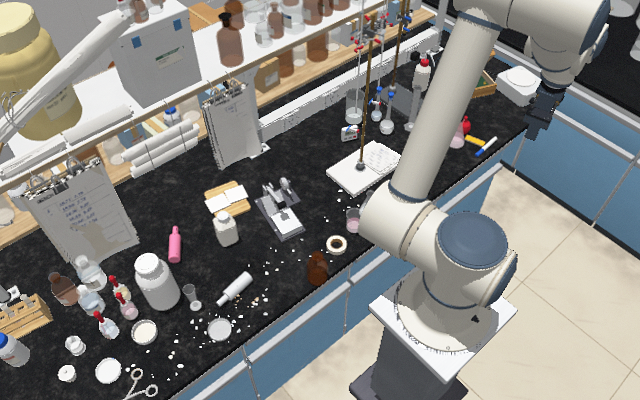

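The top view shows the fixture at about (307,172). There are three cylinders: a metal one at (217,211) with a narrow left end, a plain one at (428,237), and a pink look-alike at (206,138). I'll enlarge the metal candidates.

```bash
cat > h.py <<'E'
import numpy as np,cv2
from cell import r
def ray(n,px,info=None):
    c=info or r.camera_info(n);K=c['intrinsics'];M=c['camera_from_world']
    d=(np.array(px,float)-K[:2,2])/[K[0,0],K[1,1]]
    u=d.copy()
    for _ in range(20):u=d/(1+c['k1']*(u@u))
    R=M[:3,:3];return -R.T@M[:3,3],R.T@np.r_[u,1]
def onz(n,px,z,info=None):
    o,d=ray(n,px,info);return o+d*(z-o[2])/d[2]
def proj(n,P,info=None):
    c=info or r.camera_info(n);K=c['intrinsics'];p=c['camera_from_world']@np.r_[P,1]
    u=p[:2]/p[2];u=u*(1+c['k1']*(u@u));return u*[K[0,0],K[1,1]]+K[:2,2]
E
python3 - <<'E'
from h import *
t=cv2.imread('pics/top0.png')
a=cv2.resize(t[190:235,180:260],(400,225),interpolation=cv2.INTER_CUBIC)
b=cv2.resize(t[215:260,390:470],(400,225),interpolation=cv2.INTER_CUBIC)
c=cv2.resize(t[130:215,260:360],None,fx=4,fy=4,interpolation=cv2.INTER_CUBIC)
s=cv2.imread('pics/scene0.png')
d=cv2.resize(s[165:250,240:340],None,fx=4,fy=4,interpolation=cv2.INTER_CUBIC)
cv2.imwrite('pics/c1.png',np.vstack([np.hstack([a,b]),np.hstack([c,d])]))
for p in[(217,211),(428,237),(307,172)]:print(p,onz('top',p,18).round())
E
```

```text
(217, 211) [437. 434.  18.]
(428, 237) [ 368. -276.   18.]
(307, 172) [578. 134.  18.]
```

View pics/c1.png

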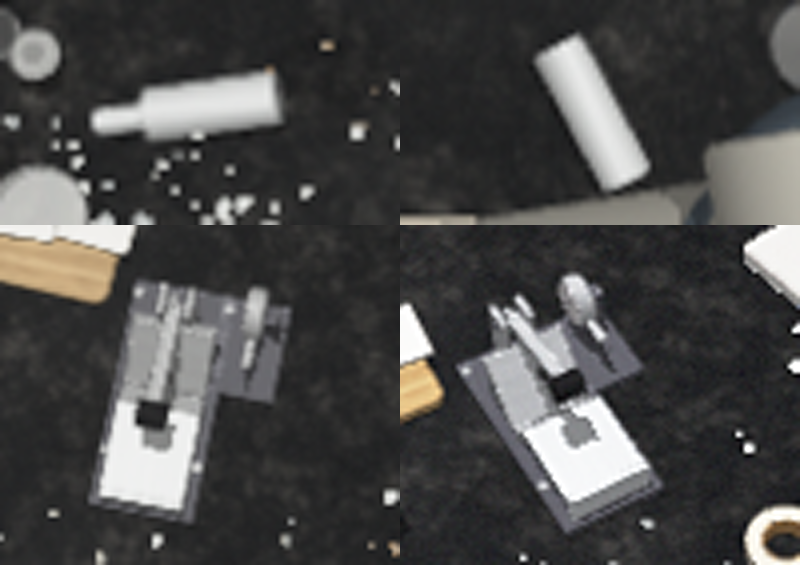

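In the crop, the object at (217,211) has the thin journal on its left end, so it is the spindle. The object at (428,237) is plain, so it is the roller. The fixture's white ramp faces the robot, the grip is at about (298,177), and the indicator is on the right. The journal therefore points the wrong way and needs roughly a half turn.

```bash
cat > m.py <<'E'
from h import *
t=cv2.imread('pics/top0.png');g=cv2.cvtColor(t,cv2.COLOR_BGR2GRAY)
f=lambda X,Y:((X+.5)/4-.5+260,(Y-225+.5)/4-.5+130)
c=[onz('top',f(*p),10) for p in[(90,503),(190,522),(135,280)]]
for p in c:print(p.round(1))
print('w,l',np.linalg.norm(c[0]-c[1]),np.linalg.norm(c[0]-c[2]))
print('yaw',np.degrees(np.arctan2(*(c[2]-c[0])[1::-1])),np.degrees(np.arctan2(*(c[0]-c[1])[1::-1]))-90)
def mask(box,th):
    x0,y0,x1,y1=box;m=np.zeros_like(g);m[y0:y1,x0:x1]=(g[y0:y1,x0:x1]>th)*255
    n,l,s,_=cv2.connectedComponentsWithStats(m);k=1+np.argmax(s[1:,4]);print('area',s[k]);return (l==k).astype(np.uint8)
m=mask((275,150,320,210),225)
q=cv2.boxPoints(cv2.minAreaRect(cv2.findNonZero(m)));print('ramp',[(a.round(),onz('top',a,33)[:2].round(1)) for a in q])
m=mask((195,195,242,225),120)
ys,xs=np.nonzero(m);P=np.array([onz('top',(x,y),20)[:2] for x,y in zip(xs,ys)])
mu=P.mean(0);w,v=np.linalg.eigh(np.cov((P-mu).T));a=v[:,1];s=(P-mu)@a;b=(P-mu)@v[:,0]
print('sp mean',mu,'axis',a,np.degrees(np.arctan2(a[1],a[0])),s.min(),s.max(),b.min(),b.max())
for k in np.arange(-70,75,10):
    i=abs(s-k)<5
    if i.any():print(k,round(np.ptp(b[i]),1),b[i].mean().round(1))
E
python3 m.py
```

```text
[484.1 216.2  10. ]
[469.9 130.8  10. ]
[679.7 184.9  10. ]
w,l 86.62715426131282 198.06016107045372
yaw -9.107520785848681 -9.398213419409089
area [286 175  23  25 348]
ramp [(array([285., 197.], dtype=float32), array([489.4, 204.5])), (array([289., 174.], dtype=float32), array([566. , 194.8])), (array([309., 178.], dtype=float32), array([556.3, 127.6])), (array([305., 200.], dtype=float32), array([479.9, 137.8]))]
area [198 204  38  14 332]
sp mean [436.36146822 428.36626304] axis [-0.16278499  0.98666157] 99.36858411628668 -55.758264870591134 70.65117644403352 -17.62433274432806 20.38192400907668
-60 6.8 3.8
-50 34.3 -0.7
-40 31.8 -0.1
-30 34.3 -0.9
-20 31.8 0.5
-10 31.8 -0.8
0 37.6 2.3
10 31.8 -0.2
20 34.3 -0.7
30 31.4 0.5
40 20.3 -1.0
50 16.9 0.0
60 17.4 0.2
70 10.2 -1.4
```

```bash
cat > b.py <<'E'
from h import *
B=np.array([584,156.,0]);Y=np.radians(-9.3)
def bw(x,y,z,B=B,Y=Y):c,s=np.cos(Y),np.sin(Y);return B+[c*x-s*y,s*x+c*y,z]
def wb(P,B=B,Y=Y):
    c,s=np.cos(Y),np.sin(Y);d=np.array(P,float)-B;return np.array([c*d[0]+s*d[1],-s*d[0]+c*d[1],d[2]])
def tri(obs):
    A=np.zeros((3,3));b=np.zeros(3);R=[]
    for n,p,i in obs:
        o,d=ray(n,p,i);d/=np.linalg.norm(d);M=np.eye(3)-np.outer(d,d);A+=M;b+=M@o;R.append((M,o))
    P=np.linalg.solve(A,b);return P,[np.linalg.norm(M@(P-o)) for M,o in R]
E
python3 - <<'E'
from b import *
t=cv2.imread('pics/top0.png');s=cv2.imread('pics/scene0.png')
def blk(im,x0,y0,x1,y1):
    g=cv2.cvtColor(im,6)[y0:y1,x0:x1];m=(g<45).astype(np.uint8);n,l,st,c=cv2.connectedComponentsWithStats(m)
    k=1+np.argmax(st[1:,4]);print(st[k]);return c[k]+[x0,y0]
pt=blk(t,290,170,306,185);ps=blk(s,272,195,292,215)
P,e=tri([('top',pt,None),('scene',ps,None)])
b=wb(P);print(pt,ps,P,e,'block',b,'q',np.arctan2(b[2]-73,62-b[0]),np.hypot(b[2]-73,62-b[0]))
# ramp corners in scene crop
for p in[(570,503),(650,458),(570,533),(660,487)]:print(wb(onz('scene',((p[0]-400+.5)/4-.5+240,(p[1]-225+.5)/4-.5+165),36 if p[1] in(503,458) else 10)).round(1))
E
```

```text
[ 4  4  8  7 38]
[ 3  6 11  8 51]
[297.5 177. ] [280.88235294 204.60784314] [548.01264227 162.31238718  89.09892643] [np.float64(1.5544554771050785), np.float64(1.5544554771050048)] block [-36.53443559   0.41372085  89.09892643] q 0.16195280605977525 99.8409256184731
[-102.6   37.4   36. ]
[-97.1 -38.3  36. ]
[-111.1   43.7   10. ]
[-109.3  -39.7   10. ]
```

```bash
python3 -m creep '[60,0.4,0.87,0,-0.5, 60,0.4,0.87,0,-0.5, 60,0.4,0.87,0,-0.5, 60,0.4,0.87,0,-0.5, 60,0.4,0.87,0,-0.5, 60,0.4,0.87,0,-0.5, 60,0.4,0.87,0,-0.5, 60,0.4,0.87,0,-0.5]'; python3 -m creep '[60,0.4,0.87,0,-0.5, 60,0.3,0.87,0,-0.5, 60,0,0.8,0,0, 60,0,0.8,0,0, 60,0,0.8,0,0, 60,0,0.8,0,0, 60,0,0.8,0,0, 60,0,0.8,0,0]'
```

```text
time: 0.77
position: [302.6, -319.9, 213.8]
tcp_rot: [0.999, -0.034, -0.0, -0.0]
contact_force: [1.0, -0.9, -0.1]
width: 59.9
grip_force: 0.0
time: 1.43
position: [329.9, -58.7, 213.9]
tcp_rot: [0.997, -0.077, -0.0, -0.0]
contact_force: [0.8, 0.5, -0.1]
width: 60.2
grip_force: 0.0
```

```bash
python3 -m creep '[60,0.4,0.9,0,0, 60,0.4,0.9,0,0, 60,0.4,0.9,0,0, 60,0.4,0.9,0,0, 60,0.8,0.4,0,0, 60,0.8,0.4,0,0, 60,0.8,0.4,0,0, 60,0.6,0.4,0,0]';  python3 -m creep '[60,0.2,0,0,0,60,0.2,0,0,0,60,0,0,0,0]'; python3 - <<'E'
from b import *
i=r.camera_info('wrist');s=r.sense();im=r.snapshot('wrist');cv2.imwrite('pics/w1.png',im)
print(s['position'],wb(s['position']))
for q in [(-37,0,89)]+[(x,y,z) for x,z in((-102,36),(-21,36)) for y in(35,-35)]:print(q,proj('wrist',bw(*q),i).round(0))
E
```

```text
time: 2.1
position: [515.7, 147.1, 213.6]
tcp_rot: [0.997, -0.076, 0.0, 0.0]
contact_force: [-0.6, -0.5, -0.2]
width: 59.7
grip_force: 0.0
time: 2.35
position: [530.2, 145.5, 213.5]
tcp_rot: [0.997, -0.077, -0.0, 0.0]
contact_force: [-1.0, -0.4, 0.2]
width: 59.8
grip_force: 0.0
[530.21267237 145.47851644 213.51706244] [-51.3800198  -19.07542386 213.51706244]
(-37, 0, 89) [299. 175.]
(-102, 35, 36) [269. 226.]
(-102, -35, 36) [337. 227.]
(-21, 35, 36) [267. 148.]
(-21, -35, 36) [338. 149.]
```

View pics/w1.png

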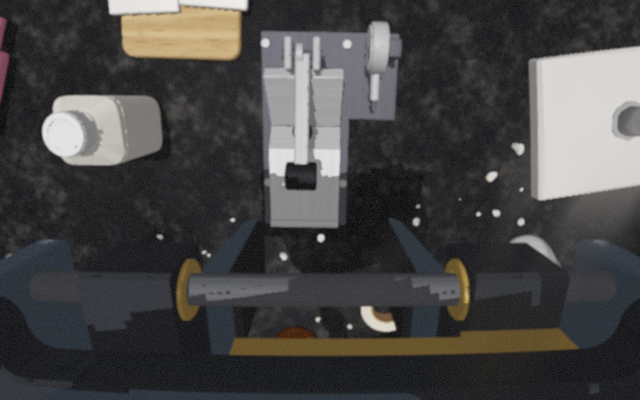

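The wrist view shows the grip at (301,176), against a prediction of (299,175). The ramp's near corners are at (271,226) and (338,226), as predicted to within 2 px. I'll go down onto the grip now.

```bash
sed -i 's/B=np.array(.*/B=np.array([583.7,154.5,0]);Y=np.radians(-9.3)/' b.py; python3 -m creep '[60,0.45,0.39,0,0, 60,0,0,-0.8,0, 60,0,0,-0.8,0, 60,0,0,-0.8,0, 60,0,0,-0.8,0, 60,0,0,-0.35,0, 26,0,0,0,0, 20,0,0,0,0]' 15;  python3 -m creep '[20,0,0,0,0,20,0,0,0,0,20,0,0,0,0]'; python3 - <<'E'
from b import *
s=r.sense();p=wb(s['position']);p[2]+=19;print(p,s['joint_pos'])
q=np.arctan2(p[2]-73,62-p[0]);print(q)
for a in np.linspace(.16,1.54,13):print(a.round(2),((bw(62-100*np.cos(a),0,73+100*np.sin(a)-19)-s['position'])/40).round(2))
E
```

```text
time: 3.07
position: [546.7, 160.8, 72.2]
tcp_rot: [0.997, -0.077, -0.001, 0.0]
contact_force: [0.7, -0.0, 0.4]
width: 49.5
grip_force: 0.0
time: 3.32
position: [548.3, 161.5, 73.3]
tcp_rot: [0.997, -0.077, 0.001, -0.0]
contact_force: [-0.2, -0.9, -0.2]
width: 29.7
grip_force: 0.0
[-36.06708629   1.18520025  92.32371451] [1.81972211e-01 5.91075881e-01 1.62832021e+00 2.24756876e-05
 9.19979171e-01 1.90635247e+00]
0.19455344496180674
0.16 [-0.02 -0.03 -0.08]
0.28 [ 0.04 -0.04  0.2 ]
0.39 [ 0.13 -0.05  0.47]
0.5 [ 0.26 -0.07  0.73]
0.62 [ 0.41 -0.1   0.97]
0.74 [ 0.58 -0.13  1.19]
0.85 [ 0.79 -0.16  1.4 ]
0.97 [ 1.01 -0.2   1.57]
1.08 [ 1.25 -0.24  1.72]
1.2 [ 1.51 -0.28  1.84]
1.31 [ 1.78 -0.32  1.93]
1.42 [ 2.06 -0.37  1.99]
1.54 [ 2.34 -0.41  2.02]
```

```bash
python3 -m creep '[20,0,0,0,0, 20,0,0,0,0, 20,0.06,-0.01,0.28,0, 20,0.09,-0.01,0.27,0, 20,0.13,-0.02,0.26,0, 20,0.15,-0.03,0.24,0, 20,0.17,-0.03,0.22,0, 20,0.21,-0.03,0.21,0]' 15;  python3 -m creep '[20,0.22,-0.04,0.17,0, 20,0.24,-0.04,0.15,0, 20,0.26,-0.04,0.12,0, 20,0.27,-0.04,0.09,0, 20,0.28,-0.05,0.06,0, 20,0.2,-0.03,0.02,0, 20,0,0,0,0,20,0,0,0,0]'; python3 - <<'E'
from b import *
s=r.sense();p=wb(s['position']);p[2]+=19;print(p)
print(np.arctan2(p[2]-73,62-p[0]))
E
```

```text
time: 3.98
position: [578.6, 156.0, 131.2]
tcp_rot: [0.997, -0.077, -0.002, 0.0]
contact_force: [-3.9, -2.5, -4.3]
width: 25.6
grip_force: 15.0
time: 4.65
position: [639.5, 145.7, 156.1]
tcp_rot: [0.997, -0.077, 0.001, 0.001]
contact_force: [0.2, -7.7, 5.3]
width: 25.7
grip_force: 15.0
[ 56.50356302   0.34366428 175.12013496]
1.517024966508826
```

```bash
python3 -m creep '[60,0,0,0,0, 60,0,0,0,0, 60,0,0,0,0, 60,0,0,0.8,0, 60,0,0,0.8,0, 80,-0.72,0.9,0,1, 80,-0.72,0.9,0,1, 80,-0.72,0.9,0,1]';  python3 -m creep '[80,-0.72,0.9,0,1, 80,-0.72,0.9,0,1, 80,-0.72,0.9,0,1, 80,-0.3,0.7,0,1, 80,0,0,0,1, 80,0,0,0,1, 80,0,0,0,1, 80,0,0,0,1]';  python3 -m creep '[80,0,0,0,1, 80,0,0,0,1, 80,0,0,0,1, 80,0,0,0,1, 80,0,0,0,1, 80,0,0,0,1, 80,0,0,0,1, 80,0,0,0,1]';python3 -m creep '[80,0,0,0,1, 80,0,0,0,1, 80,0,0,0,0.6, 80,0,0,0,0]'; python3 - <<'E'
from b import *
i=r.camera_info('wrist');s=r.sense();im=r.snapshot('wrist');cv2.imwrite('pics/w2.png',im)
x=s['tcp_rot'];print(s['position'],'psi',np.degrees(2*np.arctan2(x[1],x[0]))-90,s['joint_pos'])
print(proj('wrist',[438,418.5,18],i),proj('wrist',[425,497.5,18],i))
cv2.imwrite('pics/s2.png',r.snapshot('scene'))
E
```

```text
time: 5.32
position: [559.9, 245.1, 220.0]
tcp_rot: [0.998, 0.056, 0.0, -0.0]
contact_force: [0.9, 0.4, -0.7]
width: 76.4
grip_force: 0.0
time: 5.98
position: [470.2, 370.3, 219.5]
tcp_rot: [0.919, 0.395, -0.0, -0.0]
contact_force: [0.5, 0.3, -0.5]
width: 79.8
grip_force: 0.0
time: 6.65
position: [470.4, 370.0, 219.5]
tcp_rot: [0.729, 0.685, -0.0, -0.0]
contact_force: [-0.1, 0.5, -0.7]
width: 79.9
grip_force: 0.0
time: 6.98
position: [470.4, 370.0, 219.5]
tcp_rot: [0.647, 0.763, -0.0, -0.0]
contact_force: [-0.7, 0.6, -0.2]
width: 80.1
grip_force: 0.0
[470.42700079 369.97662228 219.47491801] psi 9.37641240395017 [5.66569872e-01 4.50931427e-01 1.40601762e+00 2.04501397e-04
 1.28485649e+00 4.02862901e-01]
[298.60368217 121.69007107] [297.55734703  38.91926545]
```

View pics/w2.png

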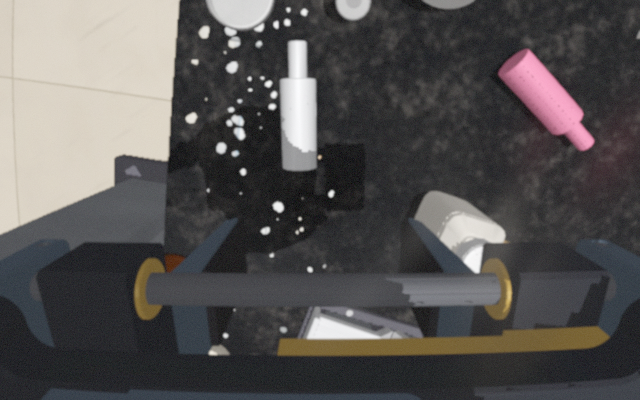

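View pics/s2.png

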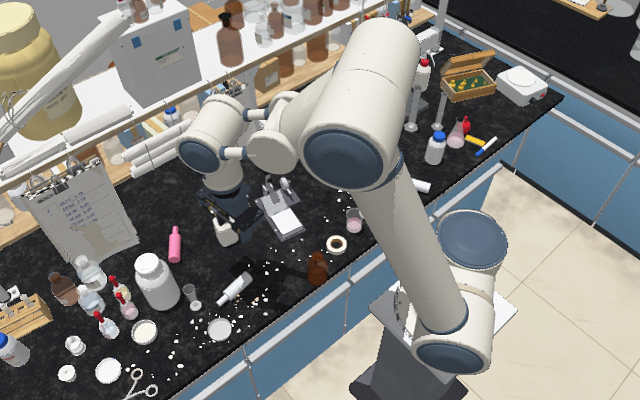

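The clamp arm is up. In the wrist view the spindle's thick part runs from (298,79) to (298,170), with the journal tip at (298,41), so it is about 2 mm from my estimate. Before going down I'll check clearance to the soft bottle on the right.

```bash
python3 - <<'E'
from b import *
P,e=tri([('top',(247,151),None),('scene',(224,217),None)]);print('cap approx',P,e)
for p in[(237,150),(257,150),(237,168),(257,168)]:print(onz('top',p,60).round())
print(onz('top',(183,199),30).round())
E
python3 -m creep '[80,-0.4,0.58,0,0, 80,-0.4,0.58,0,0, 80,0,0,0,0]'
```

```text
cap approx [628.25330845 328.84701225  88.28418418] [np.float64(2.5258553568570905), np.float64(2.5258553568573547)]
[640. 370.  60.]
[641. 302.  60.]
[578. 366.  60.]
[580. 299.  60.]
[473. 550.  30.]
time: 7.33
position: [436.3, 419.3, 219.5]
tcp_rot: [0.648, 0.761, 0.0, -0.001]
contact_force: [-1.3, 0.4, -0.7]
width: 79.8
grip_force: 0.0
```

```bash
python3 -m creep '[80,0,0,-0.88,0, 80,0,0,-0.88,0, 80,0,0,-0.88,0, 80,0,0,-0.88,0, 80,0,0,-0.88,0, 80,0,0,-0.5,0, 80,0,0,-0.3,0, 80,0,0,0,0]'; python3 -m creep '[30,0,0,-0.06,0, 30,0,0,0,0, 30,0,0,0,0, 30,0,0,0,0, 30,0,0,0,0, 30,0,0,0,0, 30,0,0,0,0]' 30
```

```text
time: 8.0
position: [437.7, 415.4, 9.4]
tcp_rot: [0.649, 0.761, -0.002, -0.0]
contact_force: [-0.3, -0.9, -0.8]
width: 80.4
grip_force: 0.0
time: 8.58
position: [438.7, 416.3, 9.5]
tcp_rot: [0.648, 0.762, 0.0, 0.0]
contact_force: [-0.1, -0.4, -1.2]
width: 36.0
grip_force: 0.0
```

```bash
python3 -m creep '[30,0,0,0,0, 30,0,0,0,0, 30,0,0,0.3,0, 30,0,0,0.8,0, 30,0,0,0.8,0, 30,0,0,0.8,0, 30,0,0,0.8,0, 30,0,0,0,0]' 30; python3 -m creep '[30,0.2,-0.75,0,1, 30,0.2,-0.75,0,1, 30,0.2,-0.75,0,1, 30,0.2,-0.75,0,1, 30,0.2,-0.75,0,1, 30,0.2,-0.75,0,1, 30,0.2,-0.75,0,1, 30,0.2,-0.75,0,1]';python3 -m creep '[30,0,0,0,1, 30,0,0,0,1, 30,0,0,0,1, 30,0,0,0,1, 30,0,0,0,1, 30,0,0,0,1, 30,0,0,0,1, 30,0,0,0,1]';python3 -m creep '[30,0,0,0,1, 30,0,0,0,1, 30,0,0,0,1, 30,0,0,0,1, 30,0,0,0,1, 30,0,0,0,1, 30,0,0,0,1, 30,0,0,0,1]';python3 -m creep '[30,0,0,0,1, 30,0,0,0,1, 30,0,0,0,1, 30,0,0,0,1, 30,0,0,0,1, 30,0,0,0,1, 30,0,0,0,1, 30,0,0,0,1]';python3 -m creep '[30,0,0,0,0.3,30,0,0,0,0,30,0,0,0,0]'; python3 - <<'E'
from b import *
i=r.camera_info('wrist');s=r.sense();im=r.snapshot('wrist');cv2.imwrite('pics/w3.png',im)
x=s['tcp_rot'];p=s['position'];print(p,wb(p),'psi',np.degrees(2*np.arctan2(x[1],x[0]))-90,s['joint_pos'],s['grip_force'],s['width'])
print((bw(-78,0,41.5)-p)/40)
for q in[(-102,35,36),(-102,-35,36),(-21,35,36),(-21,-35,36)]:print(q,proj('wrist',bw(*q),i).round(0))
E
```

```text
time: 9.25
position: [440.9, 418.0, 155.7]
tcp_rot: [0.648, 0.762, 0.004, 0.001]
contact_force: [1.5, 1.2, -2.0]
width: 35.4
grip_force: 30.0
time: 9.92
position: [502.4, 174.7, 149.0]
tcp_rot: [0.346, 0.938, -0.0, -0.0]
contact_force: [0.2, 0.1, -3.8]
width: 35.4
grip_force: 30.0
time: 10.58
position: [502.2, 176.1, 149.0]
tcp_rot: [0.005, 1.0, -0.0, -0.0]
contact_force: [1.6, -0.3, -3.6]
width: 35.6
grip_force: 30.0
time: 11.25
position: [502.2, 176.2, 149.0]
tcp_rot: [-0.337, 0.941, 0.0, -0.0]
contact_force: [-0.0, 0.1, -3.6]
width: 35.2
grip_force: 30.0
time: 11.92
position: [502.2, 176.1, 149.0]
tcp_rot: [-0.639, 0.769, 0.0, -0.0]
contact_force: [-0.2, -0.0, -4.6]
width: 35.5
grip_force: 30.0
time: 12.17
position: [502.4, 176.2, 149.0]
tcp_rot: [-0.647, 0.762, 0.0, -0.0]
contact_force: [-0.5, 0.1, -3.9]
width: 35.4
grip_force: 30.0
[502.3769729  176.19513338 149.02100378] [-83.76011062   8.26785447 149.02100378] psi 170.62984634160256 [ 2.25155524e-01  4.42055047e-01  1.65250398e+00 -3.86217804e-05
  1.04753848e+00 -2.75287779e+00] 29.981659948825836 35.357661294472635
[ 0.10870703 -0.22725088 -2.68802509]
(-102, 35, 36) [345. 226.]
(-102, -35, 36) [346. 143.]
(-21, 35, 36) [249. 226.]
(-21, -35, 36) [244. 143.]
```

View pics/w3.png

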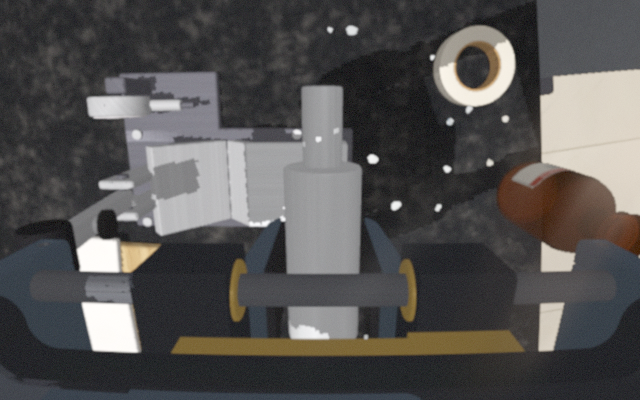

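The view shows the spindle held with its axis vertical at column 322 and the journal tip at (322,88), on the indicator's side. The ramp's edges are at columns 246 and 347, as predicted. I'll lower it onto the ramp.

```bash
python3 -c "
from h import *;print(onz('top',(281,248),60))"; python3 -m creep '[30,0.11,-0.23,-0.5,0, 30,0,0,-0.8,0, 30,0,0,-0.8,0, 30,0,0,-0.35,0, 30,0,0,-0.12,0, 30,0,0,0,0, 30,0,0,0,0]'; python3 -m creep '[30,0,0,-0.05,0, 30,0,0,-0.04,0, 30,0,0,0,0]'
```

```text
[316.73930173 208.86947739  60.        ]
time: 12.8
position: [507.6, 167.2, 47.0]
tcp_rot: [-0.647, 0.762, -0.0, 0.0]
contact_force: [-0.3, -0.4, -3.3]
width: 35.3
grip_force: 30.0
time: 13.05
position: [507.5, 167.2, 43.3]
tcp_rot: [-0.647, 0.762, -0.0, 0.001]
contact_force: [-0.2, -0.7, -4.2]
width: 35.5
grip_force: 30.0
```

```bash
python3 -m creep '[30,0,0,-0.04,0, 30,0,0,-0.03,0, 30,0,0,0,0]';  python3 -m creep '[30,0,0,-0.02,0, 30,0,0,0,0, 30,0,0,0,0]'
```

```text
time: 13.3
position: [507.5, 167.3, 41.3]
tcp_rot: [-0.648, 0.762, -0.0, 0.001]
contact_force: [-4.4, 0.4, 21.0]
width: 35.2
grip_force: 30.0
time: 13.55
position: [507.6, 167.3, 40.9]
tcp_rot: [-0.648, 0.762, -0.0, 0.001]
contact_force: [-8.3, -0.3, 31.0]
width: 35.4
grip_force: 30.0
```

```bash
python3 -m creep '[30,0,0,0.03,0, 30,0,0,0,0, 60,0,0,0,0, 60,0,0,0,0, 60,0,0,0,0, 60,0,0,0.2,0, 60,0,0,0.6,0, 60,0,0,0.9,0]';  python3 -m creep '[60,0,0,0.9,0, 60,0,0,0.4,0,60,0,0,0,0]'; python3 - <<'E'
from b import *
i=r.camera_info('wrist');s=r.sense();im=r.snapshot('wrist');cv2.imwrite('pics/w4.png',im)
x=s['tcp_rot'];p=s['position'];print(p,wb(p),'psi',np.degrees(2*np.arctan2(x[1],x[0]))-90)
for q in[(-83,-80,50),(-83,-45,50),(-83,45,50),(-83,0,50)]:print(q,proj('wrist',bw(*q),i).round(0))
E
```

```text
time: 14.22
position: [505.4, 166.7, 107.3]
tcp_rot: [-0.647, 0.762, 0.001, -0.002]
contact_force: [-0.5, 0.3, 0.3]
width: 60.0
grip_force: 0.0
time: 14.47
position: [509.1, 167.5, 164.7]
tcp_rot: [-0.647, 0.762, -0.002, 0.003]
contact_force: [0.6, 0.5, 0.9]
width: 60.2
grip_force: 0.0
[509.07202551 167.50551665 164.65356992] [-75.74878442   0.77440261 164.65356992] psi 170.7049769352875
(-83, -80, 50) [334.  93.]
(-83, -45, 50) [333. 139.]
(-83, 45, 50) [333. 244.]
(-83, 0, 50) [333. 194.]
```

View pics/w4.png

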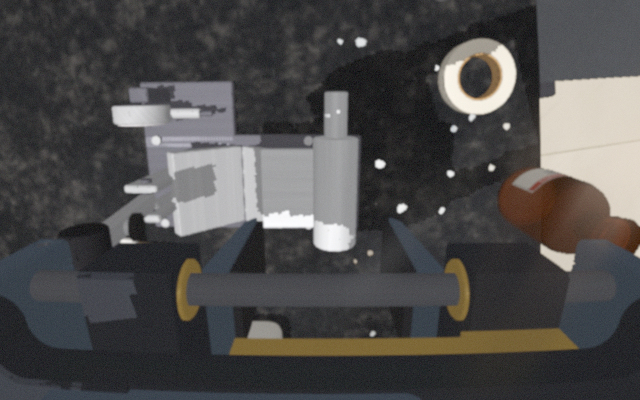

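The spindle lies along the lip: thick part from (336,136) to (336,246), journal tip at (336,92), as predicted. Next I'll turn the gripper a quarter so both fingertips push, and go down behind the spindle.

```bash
python3 -m creep '[50,-0.33,0.05,0,-1, 50,-0.33,0.05,0,-1, 50,-0.33,0.05,0,-1, 50,-0.33,0.05,0,-1, 50,0,0,0,-1, 50,0,0,0,-1, 50,0,0,0,-1, 50,0,0,0,-1]';  python3 -m creep '[50,0,0,0,-1, 50,0,0,0,-1, 50,0,0,0,-1, 50,0,0,0,-1, 50,0,0,0,-1, 50,0,0,0,-1, 50,0,0,0,-1, 50,0,0,0,-1]'; python3 -m creep '[50,0,0,0,-1, 50,0,0,0,-1, 50,0,0,-0.8,0, 50,0,0,-0.8,0, 50,0,0,-0.8,0, 50,0,0,-0.5,0, 50,0,0,-0.15,0, 50,0,0,0,0]'; python3 - <<'E'
from b import *
s=r.sense();x=s['tcp_rot'];p=s['position'];print(p,wb(p),'psi',np.degrees(2*np.arctan2(x[1],x[0]))-90)
E
```

```text
time: 15.18
position: [453.5, 174.9, 159.5]
tcp_rot: [-0.346, 0.938, 0.0, -0.001]
contact_force: [0.2, 0.5, -1.2]
width: 50.3
grip_force: 0.0
time: 15.85
position: [453.5, 174.9, 159.4]
tcp_rot: [-0.004, 1.0, -0.0, -0.001]
contact_force: [0.4, -0.7, -0.4]
width: 50.3
grip_force: 0.0
time: 16.52
position: [452.8, 174.7, 36.7]
tcp_rot: [0.081, 0.997, -0.001, -0.002]
contact_force: [-0.9, -0.4, 0.7]
width: 50.3
grip_force: 0.0
[452.8453234  174.67378205  36.70594183] [-132.39484588   -1.23800361   36.70594183] psi 80.70061672512364
```

```bash
python3 -m creep '[50,0,0,0.16,0, 50,0.15,-0.024,0,0, 50,0.15,-0.024,0,0, 50,0.1,-0.016,0,0, 50,0.1,-0.016,0,0, 50,0.1,-0.016,0,0, 50,0.1,-0.016,0,0, 50,0.1,-0.016,0,0]';  python3 -m creep '[50,0.1,-0.016,0,0, 50,0.1,-0.016,0,0, 50,0.1,-0.016,0,0, 50,0.1,-0.016,0,0, 50,0.1,-0.016,0,0, 50,0.1,-0.016,0,0]';  python3 - <<'E'
from b import *
s=r.sense();p=s['position'];print(wb(p))
E
```

```text
time: 17.18
position: [486.6, 169.8, 44.7]
tcp_rot: [0.081, 0.997, -0.0, -0.0]
contact_force: [-1.6, 0.2, 0.9]
width: 50.0
grip_force: 0.7
time: 17.68
position: [510.7, 166.0, 44.7]
tcp_rot: [0.081, 0.997, -0.0, -0.0]
contact_force: [-1.2, 0.0, 1.3]
width: 50.1
grip_force: 0.7
[-73.95174552  -0.42950462  44.70367362]
```

```bash
python3 -m creep '[50,0.1,-0.016,0,0, 50,0.1,-0.016,0,0, 50,0.1,-0.016,0,0, 50,0.1,-0.016,0,0, 50,0.05,-0.008,0,0]';python3 -m creep '[50,0.05,-0.008,0,0, 50,0.02,-0.003,0,0]';  python3 - <<'E'
from b import *
s=r.sense();p=s['position'];print(wb(p))
i=r.camera_info('wrist');cv2.imwrite('pics/w5.png',r.snapshot('wrist'))
print([proj('wrist',bw(0,y,40.5),i).round() for y in(45,-45,-80)],[proj('wrist',bw(-21,y,54),i).round() for y in(45,-45,-80)])
E
```

```text
time: 18.1
position: [529.2, 163.2, 44.8]
tcp_rot: [0.081, 0.997, 0.0, 0.0]
contact_force: [-0.2, 0.3, 0.5]
width: 50.0
grip_force: 0.0
time: 18.27
position: [531.5, 162.8, 44.7]
tcp_rot: [0.081, 0.997, 0.0, 0.0]
contact_force: [0.5, -0.1, -0.4]
width: 50.0
grip_force: 0.0
[-52.83331287  -0.28207247  44.72223431]
[array([402., 330.]), array([245., 330.]), array([186., 329.])] [array([410., 312.]), array([238., 312.]), array([172., 311.])]
```

View pics/w5.png

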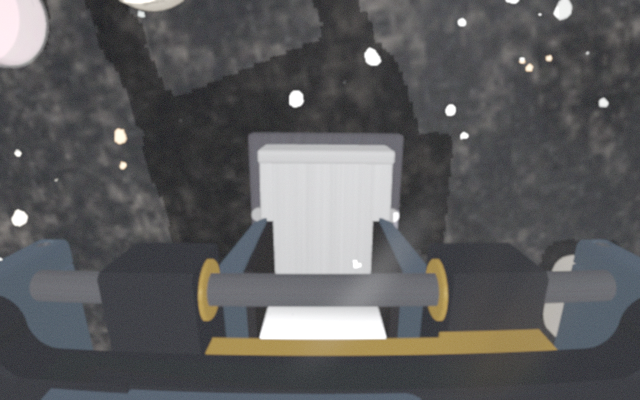

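Contact force has dropped to zero with the fingers at block x ≈ -37, so the spindle has rolled off them. The camera sees only the empty ramp. I'll back off, rise, and look from above the clamp.

```bash
python3 -m creep '[60,-0.5,0.08,0,0, 60,-0.5,0.08,0.2,0, 60,0,0,0.8,0, 60,0,0,0.9,0, 60,0,0,0.9,0, 60,0,0,0.9,0, 60,0,0,0.95,0, 60,0,0,0,0]';python3 -m creep '[60,0.7,-0.11,0,0, 60,0.7,-0.11,0,0, 60,0.7,-0.11,0,0, 60,0.7,-0.11,0,0, 60,0.7,-0.11,0,0, 60,0.2,0.02,0,0, 60,0,0,0,0]';  python3 - <<'E'
from b import *
s=r.sense();p=s['position'];print(p,wb(p))
i=r.camera_info('wrist');cv2.imwrite('pics/w6.png',r.snapshot('wrist'))
print([proj('wrist',bw(0,y,40.5),i).round() for y in(45,-45,-80)],proj('wrist',bw(57,0,173),i))
E
```

```text
time: 18.98
position: [493.8, 169.9, 237.5]
tcp_rot: [0.081, 0.997, 0.001, 0.005]
contact_force: [1.6, 0.3, 1.0]
width: 60.2
grip_force: 0.0
time: 19.57
position: [640.4, 147.7, 229.9]
tcp_rot: [0.081, 0.997, -0.0, -0.0]
contact_force: [-0.6, -0.0, -1.3]
width: 59.8
grip_force: 0.0
[640.42374069 147.70655106 229.91219135] [ 57.07599507   2.46261933 229.91219135]
[array([366., 119.]), array([275., 119.]), array([240., 119.])] [319.65725648 214.55328451]
```

View pics/w6.png

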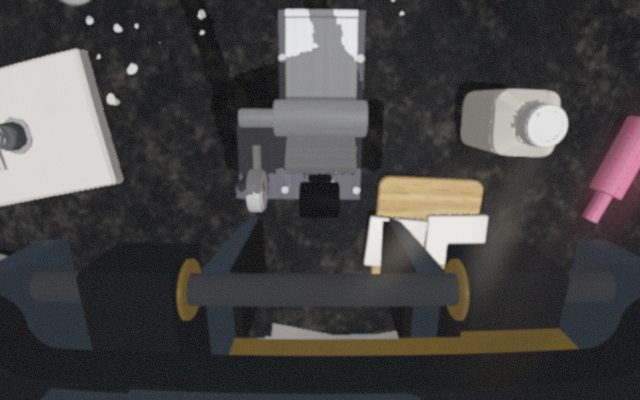

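The view shows the spindle seated in the vee: thick part at columns 273–368 on row 118, tip at column 238, against predictions of 275–366 and 240. The black grip is at (320,198), so I'll work out the clamp angle from that.

```bash
python3 - <<'E'
from b import *
i=r.camera_info('wrist');im=cv2.imread('pics/w6.png')
g=cv2.cvtColor(im,6)[165:225,290:350];n,l,st,c=cv2.connectedComponentsWithStats((g<30).astype(np.uint8));k=1+np.argmax(st[1:,4]);print(st[k],c[k]+[290,165])
for q in(1.2,1.3,1.4,1.5):
    x,z=62-100*np.cos(q),73+100*np.sin(q);print(q,x,z,proj('wrist',bw(x,0,z),i),proj('wrist',bw(x,13,z),i)[0]-proj('wrist',bw(x,-13,z),i)[0])
E
```

```text
[   9   10   42   44 1226] [318.61582382 198.25448613]
1.2 25.764224552332635 166.2039085967226 [319.68681394 168.91563515] 38.99031032107018
1.3 35.25011713754127 169.35581854171932 [319.66401959 183.84667051] 39.09645408909449
1.4 45.0032857099759 171.54497299884602 [319.65532817 198.86540155] 39.02819801788826
1.5 54.92627983322971 172.74949866040544 [319.660858  213.6228576] 38.78816827463703
```

```bash
python3 -m creep '[60,-0.33,0,0,0, 60,0,0,-0.7,0, 60,0,0,-0.7,0, 60,0,0,-0.4,0, 60,0,0,-0.15,0, 20,0,0,0,0, 20,0,0,0,0, 20,0,0,0,0]' 20; python3 -m creep '[20,0,0,0,0,20,0,0,0,0,20,0,0,0,0]'; python3 - <<'E'
from b import *
p=r.sense()['position'];print(wb(p))
E
```

```text
time: 20.28
position: [626.3, 148.2, 154.2]
tcp_rot: [0.081, 0.997, 0.0, 0.001]
contact_force: [-0.9, 0.3, 0.1]
width: 42.7
grip_force: 0.0
time: 20.53
position: [626.2, 147.8, 153.5]
tcp_rot: [0.081, 0.997, -0.0, 0.001]
contact_force: [-3.1, 0.1, 8.0]
width: 25.7
grip_force: 20.0
[ 43.0359269    0.21317947 153.54961144]
```

```bash
python3 -m creep '[20,-0.225,0.037,-0.065,0, 20,-0.225,0.037,-0.065,0, 20,-0.22,0.036,-0.114,0, 20,-0.22,0.036,-0.114,0, 20,-0.194,0.032,-0.155,0, 20,-0.194,0.032,-0.155,0, 20,-0.158,0.026,-0.19,0, 20,-0.158,0.026,-0.19,0]'; python3 -m creep '[20,-0.093,0.015,-0.163,0, 20,-0.093,0.015,-0.163,0, 20,-0.068,0.011,-0.175,0, 20,-0.068,0.011,-0.175,0, 20,-0.031,0.005,-0.12,0, 20,-0.031,0.005,-0.12,0, 20,0,0,0,0]'; python3 - <<'E'
from b import *
p=wb(r.sense()['position'])+[0,0,19];print(p,np.arctan2(p[2]-73,62-p[0]))
E
```

```text
time: 21.2
position: [562.1, 158.7, 111.5]
tcp_rot: [0.081, 0.997, 0.0, 0.001]
contact_force: [-0.5, 1.0, 6.1]
width: 26.3
grip_force: 20.0
time: 21.78
position: [545.9, 161.5, 73.7]
tcp_rot: [0.081, 0.997, 0.0, -0.001]
contact_force: [-3.1, 4.8, -1.5]
width: 25.9
grip_force: 20.0
[-38.42030231   0.7639016   92.70175899] 0.1937323041563997
```

```bash
python3 -m creep '[20,-0.018,0.003,-0.125,0, 20,-0.018,0.003,-0.125,0, 20,-0.01,0,-0.12,0, 20,0,0,0,0]'; python3 -m creep '[20,0,0,-0.06,0, 20,0,0,-0.06,0, 20,0,0,0,0]'
```

```text
time: 22.12
position: [544.1, 161.8, 58.9]
tcp_rot: [0.081, 0.997, 0.0, -0.001]
contact_force: [-3.8, 6.8, -2.0]
width: 25.8
grip_force: 20.0
time: 22.37
position: [544.0, 161.8, 54.4]
tcp_rot: [0.081, 0.997, 0.0, -0.001]
contact_force: [-3.6, 7.0, -1.9]
width: 26.1
grip_force: 20.0
```

```bash
python3 -m creep '[20,0,0,-0.05,0, 20,0,0,-0.05,0, 20,0,0,0,0]'; python3 -m creep '[20,0,0,-0.04,0,20,0,0,-0.04,0, 20,0,0,0,0]'
```

```text
time: 22.62
position: [544.1, 161.8, 50.5]
tcp_rot: [0.081, 0.997, 0.0, -0.001]
contact_force: [-4.4, 6.9, -2.2]
width: 25.8
grip_force: 20.0
time: 22.87
position: [544.2, 161.8, 47.3]
tcp_rot: [0.081, 0.997, 0.0, -0.001]
contact_force: [-4.3, 6.0, -1.9]
width: 26.4
grip_force: 20.0
```

The force is not rising, so the grip may be slipping between the pads. I'll let go and press on the grip from above with closed fingers.

```bash
python3 -m creep '[60,0,0,0,0, 60,0,0,0,0, 60,0,0,0,0, 60,0,0,0.7,0, 60,0,0,0.8,0, 60,0,0,0,0, 0,0,0,0,0, 0,0,0,0,0]'; python3 -m creep '[0,0,0,0,0, 0,0,0,0,0, 0,0,0,0,0, 0,0,0,0,0]'; python3 - <<'E'
from b import *
p=r.sense()['position'];print(wb(p))
E
```

```text
time: 23.53
position: [544.9, 161.1, 107.3]
tcp_rot: [0.081, 0.997, 0.0, 0.0]
contact_force: [-0.7, -0.2, 0.5]
width: 49.6
grip_force: 0.0
time: 23.87
position: [544.7, 161.1, 106.8]
tcp_rot: [0.081, 0.997, -0.0, -0.0]
contact_force: [-0.1, -0.3, 0.5]
width: 23.1
grip_force: 0.0
[-39.57504483   0.2383851  106.79234797]
```

```bash
python3 -m creep '[0,0,0,0,0, 0,0,0,0,0, 0,0,0,0,0, 0,0,0,-0.2,0, 0,0,0,-0.1,0, 0,0,0,-0.1,0, 0,0,0,0,0]'; python3 -m creep '[0,0,0,-0.06,0, 0,0,0,-0.06,0, 0,0,0,0,0]'
```

```text
time: 24.45
position: [544.3, 161.1, 90.2]
tcp_rot: [0.081, 0.997, -0.0, -0.001]
contact_force: [0.2, 0.1, -0.3]
width: 0.6
grip_force: 0.0
time: 24.7
position: [544.9, 161.2, 86.2]
tcp_rot: [0.081, 0.997, -0.0, -0.0]
contact_force: [-1.0, 1.0, -0.4]
width: 0.0
grip_force: 0.0
```

```bash
python3 -m creep '[0,0,0,-0.03,0, 0,0,0,-0.03,0, 0,0,0,0,0]'; python3 -m creep '[0,0,0,-0.03,0, 0,0,0,0,0]'
```

```text
time: 24.95
position: [544.9, 161.3, 84.8]
tcp_rot: [0.081, 0.997, 0.0, 0.0]
contact_force: [-3.6, -1.3, 13.2]
width: 0.4
grip_force: 6.7
time: 25.12
position: [544.9, 161.3, 84.3]
tcp_rot: [0.081, 0.997, 0.0, 0.0]
contact_force: [-8.6, -1.5, 26.7]
width: 0.4
grip_force: 13.5
```

Contact came at z ≈ 85, which matches a clamp angle of 0. I'll press a little more, then lift clear and check.

```bash
python3 -m creep '[0,0,0,-0.015,0, 0,0,0,0,0, 0,0,0,0,0]'; python3 -m creep '[0,0,0,0.1,0, 0,0,0,0.5,0, 0,-0.3,0,0.8,0, 0,-0.8,0.13,0.8,0, 0,-0.8,0.13,0.8,0, 0,-0.6,0.1,0.3,0, 0,0,0,0,0, 0,0,0,0,0]'; python3 - <<'E'
from b import *
t=r.snapshot('top');s=r.snapshot('scene')
c=cv2.resize(t[130:215,260:360],None,fx=4,fy=4,interpolation=cv2.INTER_CUBIC)
d=cv2.resize(s[165:250,240:340],None,fx=4,fy=4,interpolation=cv2.INTER_CUBIC)
cv2.imwrite('pics/c7.png',np.hstack([c,d]))
for n,o in(('top',(260,130)),('scene',(240,165))):
    print(n,[((proj(n,bw(*q))-o)*4).round() for q in((-38,0,73),(0,45,40.5),(0,-45,40.5),(0,-80,40.5))])
E
```

```text
time: 25.37
position: [545.0, 161.3, 84.2]
tcp_rot: [0.081, 0.997, 0.0, 0.001]
contact_force: [-9.0, -1.4, 34.2]
width: 0.8
grip_force: 17.2
time: 26.03
position: [450.1, 175.0, 209.9]
tcp_rot: [0.081, 0.997, 0.0, 0.001]
contact_force: [1.2, 0.5, -0.2]
width: 0.5
grip_force: 0.0
top [array([152., 192.]), array([111., 146.]), array([216., 166.]), array([256., 173.])]
scene [array([170., 172.]), array([101., 188.]), array([198., 143.]), array([235., 126.])]
```

View pics/c7.png

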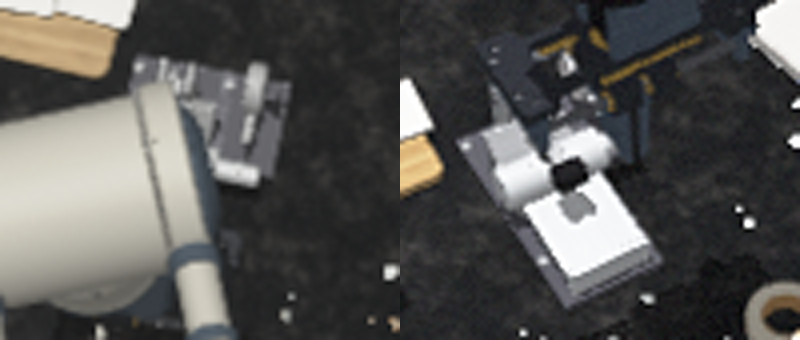

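The scene crop shows the grip at (168,174), against (170,172) predicted for angle 0. The spindle is in the vee and the robot is clear, so I'm handing in.

```bash
python3 -c "
from cell import r
print(r.hand_in())"
```

```text
the job is handed in; nothing more can be done
None
```

The spindle was laid on the ramp, rolled into the vee and clamped with the arm down at about level; I handed the job in at about 26 s of the 72 s, and no verdict came back.

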